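Pump up the bench hold-down and shut its valve

TASK

Pump the yellow plunger of the hold-down hand pump with full strokes, pressing it down with closed fingertips and letting it spring right back up, until the white indicator pin beside it has popped fully out and shows its green ring. Then push the orange-tipped valve lever all the way over to its other stop and draw back. Do not touch the pin, and leave everything else on the bench standing where it is.

Things in the scene. Friction and masses are not known exactly. Their poses are not given: they have to be found in the camera images.
- pump: hand pump bolted to the table, about 165 mm tall: steel flange 86 (x) x 150 (y) x 12 mm, round aluminium barrel (plunger side, its own +y side) and blue gauge tower 36 x 36 mm, top 100 mm above the table (pin side, its own -y side). Origin: centre of the flange's underside, on the table; z up; it may stand turned up to 0.45 rad.
- knob_top (a point): centre of the flat top (34 mm across) of the yellow mushroom knob on the plunger, knob 44 mm across and 17 mm thick; moves with the plunger. Plunger up: 165 mm above the table, at y = +28 mm of the pump. Press it straight down.
- plunger (a joint): travel of the plunger in m: 0 up (sprung), 0.014 at its lower stop. Spring about 5 N at the top, 9 N at the bottom; it returns by itself within about 0.3 s once let go. The pin moves only on the return: each down-and-up stroke of at least 12 mm lifts it to the next of its clicks, 8 mm apart (now and then two clicks on the first stroke); shorter strokes may do nothing.
- gauge (a joint): how far the white indicator pin stands out of the blue tower, in m, 0 (in) to about 0.032 (fully out, green ring just above the tower); it stays where it was lifted; starts anywhere from 0 to 0.016, so two to four full strokes are needed. Further strokes then do no harm.
- pin: the white indicator pin, 10 mm thick, with a green ring 7 mm high at its foot that comes out of the tower on the last click; upright at y = -30 mm of the pump, 58 mm from the plunger's axis; this is the origin of its frame, far inside the tower. Not to be touched.
- pin_tip (a point): centre of the pin's top end: 102 mm above the table when in, 134 mm when fully out (lower than the knob even when that is pressed).
- valve_base: shut-off valve bolted to the table: steel foot 80 (x) x 56 (y) x 10 mm with a brass body up to 34 mm high. Origin: centre of its underside, on the table; z up. The lever turns about its y axis, 22 mm above the table; the lever leans to its -x at the start and is to be pushed to its +x; it may stand turned up to 0.45 rad.
- valve (a joint): angle of the valve lever in rad: 0 leaning 0.6 rad to the valve's -x, 0.6 upright, 1.2 at the other stop, leaning 0.6 rad to its +x. Starts from 0 to 0.2, moves with about 1 N at its tip and stays where it is left.
- valve_tip (a point): centre of the orange ball, 26 mm across, at the end of the valve lever, 85 mm from the hinge (lever rod 10 mm thick); 92 mm above the table at either stop, 107 mm when upright.
- wax_tin: loose round tin, 64 mm across, 38 mm high, beside the pump on its robot side; origin at its underside. Bystander.
- chisel: loose chisel with a wooden handle, 200 mm long, 23 mm thick, lying behind the pump along its y axis. Bystander.
- offcut: loose offcut of light wood 50 x 75 x 24 mm, lying about 115 mm in front (-x) of the valve. Bystander.
- mallet: loose wooden mallet 270 mm long, head 75 x 110 x 65 mm, lying on the left. Bystander.
- glue: loose glue bottle, 60 mm across, 160 mm high, on the right. Bystander.
- brush: loose brush lying on the right. Bystander.
- mug: loose blue mug, 76 mm across, 90 mm high, on the left near the robot. Bystander.
There are look-alikes about, which are no part of the job. What is shaped like the valve_base but red or turquoise is not meant. What is shaped like the pump but purple or red is not meant.

How it is judged:
By the outcome, as a careful person would: the job done as asked, in the order asked, and still so for the second after the job is handed in, with the robot touching nothing.
It also fails if it takes over 51 s, if anything falls off the work surface, if the arm or the gripper's body presses on something with over 40 N, if the wrist force passes 120 N, or if a joint passes its speed limit or range.

ROBOT

A 6-joint arm with a two-finger parallel gripper is mounted at the origin on the work surface. World frame = base frame: x ahead of the robot, y to its left, z up, the work surface at z = 0. Lengths are in m, angles in degrees, forces in N, time in s.
With the tool pointing down it reaches from about 0.35 to 0.725 m from the base axis. Payload 6 kg.
Tool frame: the origin (TCP) lies between the finger pads; the fingertips stand 19 mm ahead of it and the grasp point (between the pads) is the TCP (robot.nose_length is the distance from the TCP to the fingertips, in m); z points along the fingers, y is the line along which they close (so a half turn about z gives the same grasp; the last joint's range is limited). The gripper opens to 85 mm and grips with 20 to 120 N. Pads are 22 mm wide; open, the fingers measure 114 mm over their backs; the gripper's body (76 mm by 85 mm) begins 54 mm behind the grasp point. The pads swing forward as they close: fully open they stand 13 mm farther back than shut.
Start: joints at [-49.922, 2.303, 4.859, 0, -92.561, -19.12], TCP at [0.215, -0.56, 0.25] pointing down, gripper open.
Joint ranges: [-146.85, 146.85], [-73.84, 115.35], [-62.03, 85.46], [-188.31, 113.3], [-161.28, -10.13], [-171.36, 171.36]. Speed limits (degrees/s): [147.25, 147.25, 172.46, 180, 180, 180].

INTERFACE

Orientations are given as [roll, pitch, yaw] about the fixed x, y, z axes, in that order (R = Rz(yaw) Ry(pitch) Rx(roll)).
In Python, from workcell import readout, vision, robot gives the robot as it stands.
- The arm moves only by the tool step_arm, never from a script. Its argument "motion" is a list that holds one entry, the list of rows, each a list of 7 numbers: the turn, a rotation vector about the tool's x, y, z scaled (see below), then the shift along the tool's x, y, z scaled (see below), then the opening, from -1 (shut) to 1 (fully open). A call has 1 to 12 rows; each row is the pose to reach, as a shift and turn from the pose commanded when the call began, along the tool's axes at that moment, turning the shorter way round; what a row does not reach only later rows make up. The controller multiplies each number of a shift by 0.2 m and each number of a turn by 180 degrees. A row lasts 1/10 s, in which the tool goes at most 50 mm and 8.59 degrees, less where a joint would pass 70% of its speed; a pose out of reach is approached as far as the arm can. A call with a number of a shift or a turn outside -1 to 1 is refused whole. A call with a gripper value outside its range is refused whole. The fingers move at their own pace and stop on an object; "squeeze" is the grip in N (left out, the last holds). Time passes only in rows, so rows that repeat a pose let the fingers close. It gives the time, the measured TCP pose, the force, the opening and the grip force at its end, in the units of the state.
- readout.sense(): the state, without advancing time (a new reading comes with each control period).
- vision.read_camera(name): name is "scene" or "top" or "wrist"; returns a dict with "frame" (420x560x3 uint8, red, green, blue), "z_map" (420x560 float32, m along the optical axis (not along the pixel's ray), 0 where there is no reading), "K" (3x3 intrinsics, pixels), "rvec" (rotation vector, rad) and "tvec" (3), from world to camera coordinates, as OpenCV has them. Camera axes: x right, y down, z forward; pixel columns grow to the right and rows downward; lengths in m; the calibration is good to about 2 mm. The wrist camera is an equidistant fisheye: a pixel r from the principal point sees the ray r / f radians off the axis. A picture is of the moment at which its call begins.
- robot.finish_job(): hands the job in; it is judged then, once.
The state is a dict: "clock": time; "joint_pos": joint angles; "qd": joint speeds; "joint_efforts": joint torques, N m; "tcp_pos": TCP position; "tcp_rot": TCP orientation; "contact_force": force on the tool from outside, world axes, zero at the start; "moment": the same for the moment, N m; "grip_width": opening from 0.0 (shut) to 1.0 (fully open); "grip_force": force on a finger pad.
Only numpy, scipy, OpenCV 4.12 (cv2) and the standard library are available. Lean on these libraries where they do the work, as an engineer would, in place of code of your own. Each camera call takes 0.05 s, during which the arm holds its last target. There are 200 camera calls.

## Working session

There is one attempt and no reset: what is moved stays moved. The work goes in short steps, Python scripts to look and compute and a tool call to move; the robot and the scene stay as the last step left them, time stands still between calls to the robot, and variables do not carry over. Pictures are saved under pics/ and viewed, at most 10 in all, crops included, and the job is handed in when it is done.

Besides the shell and the picture viewer there is one more tool, called after "Request:" as name(argument=value, ...), one argument or row to a line, values as JSON. step_arm: Moves the arm, as the interface text tells. Its arguments: {"type":"object","properties":{"motion":{"type":"array","items":{"type":"array","items":{"type":"array","items":{"type":"number"}}}},"squeeze":{"type":"number"}},"required":["motion"]}

```bash
mkdir -p pics
cat > h.py <<'E'
import numpy as np, cv2
from workcell import readout, vision, robot
def cam(n):
    c=vision.read_camera(n); np.savez(f'/tmp/{n}.npz',**c); return c
def save(c,p,crop=None,s=1):
    f=c['frame'][:,:,::-1]
    if crop: u0,v0,u1,v1=crop; f=f[v0:v1,u0:u1]
    cv2.imwrite(p,cv2.resize(f,None,fx=s,fy=s,interpolation=cv2.INTER_CUBIC))
def cloud(c):
    z=c['z_map']; v,u=np.indices(z.shape); K=c['K']
    P=np.stack([(u-K[0,2])/K[0,0]*z,(v-K[1,2])/K[1,1]*z,z],-1)
    R=cv2.Rodrigues(np.array(c['rvec'],float))[0]
    return (P-np.array(c['tvec']).reshape(3))@R
E
python3 - <<'E'
from h import *
a=cam('scene');b=cam('top')
f=np.hstack([a['frame'],b['frame']])
save(a,'pics/s.png',s=1.4);save(b,'pics/t.png',s=1.4)
print(readout.sense())
E
```

```text
{'clock': 0.1, 'joint_pos': array([-4.99228483e+01,  2.33630134e+00,  4.80764693e+00, -2.29324164e-02,
       -9.25590287e+01, -1.91215343e+01]), 'qd': array([-0.01029613, -0.00041284,  0.12092948,  0.10441796,  0.02136485,
        0.09583149]), 'joint_efforts': array([-6.03987675e-03, -3.69345975e+01,  3.48280299e+01,  6.95175380e+00,
       -4.55409099e-03,  1.41081966e-05]), 'tcp_pos': array([ 0.2145888 , -0.56004536,  0.24936565]), 'tcp_rot': array([ 1.79909650e+02, -7.07555442e-03, -1.59043371e+02]), 'contact_force': array([-1.14986158,  0.12090567, -0.52842602]), 'moment': array([0.01915462, 0.0117801 , 0.01251752]), 'grip_force': 0.0, 'grip_width': 1.0006421301328758}
```

View pics/s.png

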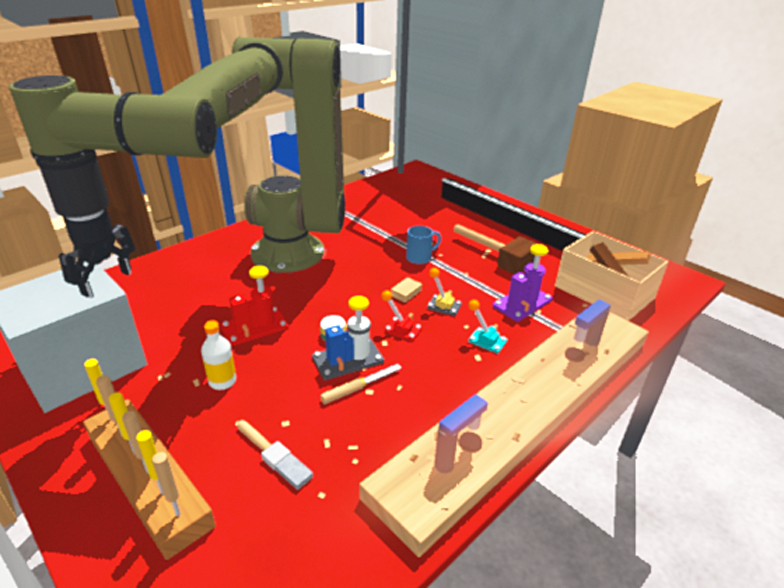

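View pics/t.png

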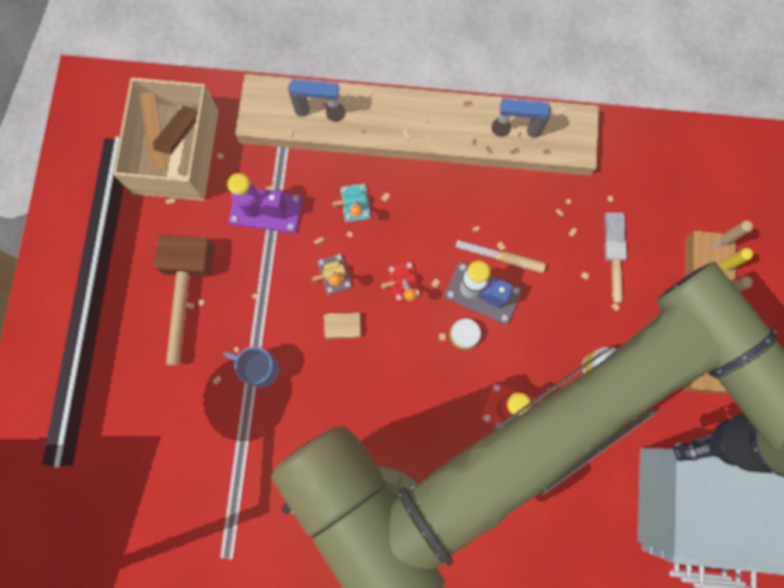

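The scene view (1.4x) shows pump candidates grey/blue with its knob at (359,303), red (259,271) and purple (539,250). Valve candidates are brass/steel with its ball at (435,273), red (388,296) and turquoise (475,305). In the top view the grey/blue pump knob is at (478,271) and the brass valve ball at (335,281). I choose the grey/blue pump and the brass valve.

Run:
```python
from h import *
A=dict(np.load('/tmp/scene.npz'));B=dict(np.load('/tmp/top.npz'))
save(B,'pics/c.png',(200,160,400,260),4)
def stat(n,c,box,sel):
    P=cloud(c);f=c['frame'].astype(int);u0,v0,u1,v1=box
    p=P[v0:v1,u0:u1].reshape(-1,3);g=f[v0:v1,u0:u1].reshape(-1,3);z=c['z_map'][v0:v1,u0:u1].ravel()>0
    m=z&sel(g,p);q=p[m]
    print(n,m.sum(),'med',np.median(q,0).round(4),'min',np.percentile(q,3,axis=0).round(4),'max',np.percentile(q,97,axis=0).round(4));return q
yel=lambda g,p:(g[:,0]>150)&(g[:,1]>130)&(g[:,2]<90)
blu=lambda g,p:(g[:,2]>g[:,0]+30)&(g[:,2]>80)
org=lambda g,p:(g[:,0]>180)&(g[:,1]>70)&(g[:,1]<150)&(g[:,2]<80)&(p[:,2]>.06)
for n,c,pb,vb in(('top',B,(315,180,380,235),(222,178,258,212)),('scene',A,(225,205,280,275),(300,185,335,230))):
    stat(n+' knobtop',c,pb,lambda g,p:yel(g,p)&(p[:,2]>.155))
    stat(n+' blue top',c,pb,lambda g,p:blu(g,p)&(p[:,2]>.09)&(p[:,2]<.115))
    stat(n+' ball',c,vb,org)
    q=stat(n+' flange',c,pb,lambda g,p:(p[:,2]>.007)&(p[:,2]<.016)&(abs(g[:,0]-g[:,2])<50))
    print(cv2.minAreaRect(q[:,:2].astype(np.float32)))
    q=stat(n+' foot',c,vb,lambda g,p:(p[:,2]>.006)&(p[:,2]<.013)&(abs(g[:,0]-g[:,2])<60))
    print(cv2.minAreaRect(q[:,:2].astype(np.float32)))
```

```text
top knobtop 159 med [ 0.5083 -0.1523  0.165 ] min [ 0.4913 -0.1699  0.1596] max [ 0.5244 -0.1346  0.17  ]
top blue top 139 med [ 0.4861 -0.2058  0.1001] min [ 0.4707 -0.2233  0.0941] max [ 0.5051 -0.1875  0.1061]
top ball 22 med [0.4743 0.1289 0.1093] min [0.4652 0.1246 0.0964] max [0.4851 0.1353 0.1138]
top flange 564 med [ 0.4803 -0.1786  0.0123] min [ 0.4428 -0.251   0.0076] max [ 0.5818 -0.1061  0.0156]
((0.5113115310668945, -0.18283583223819733), (0.14847752451896667, 0.1599329113960266), 71.32486724853516)
top foot 144 med [0.4946 0.1433 0.0102] min [0.4682 0.1135 0.0067] max [0.5478 0.1795 0.0127]
((0.509181022644043, 0.14740559458732605), (0.0796080157160759, 0.05572934076189995), 24.83499526977539)
scene knobtop 109 med [ 0.5146 -0.156   0.1637] min [ 0.4924 -0.1725  0.1574] max [ 0.5276 -0.1375  0.1672]
scene blue top 99 med [ 0.4963 -0.2124  0.0993] min [ 0.474  -0.2261  0.0909] max [ 0.509  -0.1902  0.1028]
scene ball 26 med [0.4841 0.1259 0.1018] min [0.474  0.1205 0.0697] max [0.4902 0.1354 0.1093]
scene flange 519 med [ 0.5242 -0.1891  0.012 ] min [ 0.4489 -0.2534  0.008 ] max [ 0.5987 -0.1087  0.0155]
((0.4962749183177948, -0.15899372100830078), (0.1758636087179184, 0.199216827750206), 47.622039794921875)
scene foot 99 med [0.5246 0.1355 0.0097] min [0.4714 0.1118 0.0069] max [0.5492 0.1771 0.0127]
((0.5114822387695312, 0.14377900958061218), (0.07957980781793594, 0.05943639948964119), 23.928443908691406)
```

View pics/c.png

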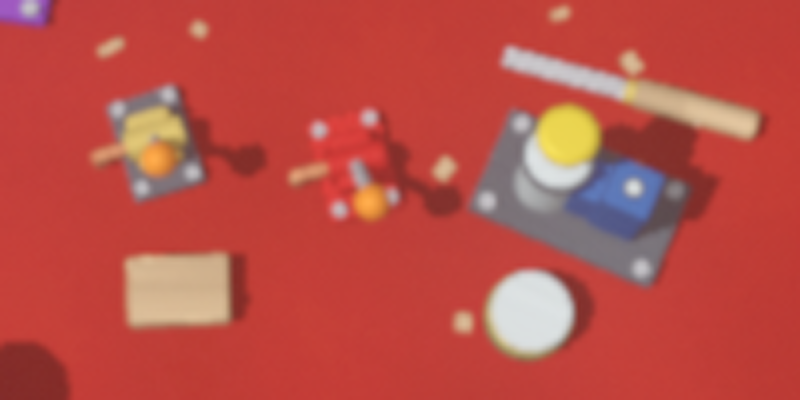

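Request:
step_arm(
  motion=[
    [[0,0,0,-0.2,0.13,0,-1],[0,0,0,-0.4,0.26,0,-1],[0,0,0,-0.6,0.39,0,-1],[0,0,0,-0.7,0.458,0,-1],[0,0,0,-0.7,0.458,0,-1]],
  ],
  squeeze=20,
)

```text
clock: 0.6
tcp_pos: [0.3142, -0.4225, 0.2503]
tcp_rot: [180.0, 0.0, -158.8]
contact_force: [-0.4, 0.3, 0.0]
grip_width: 0.143
grip_force: 0.0
```

Request:
step_arm(
  motion=[
    [[0,0,0,-0.2,0.13,0,-1],[0,0,0,-0.4,0.26,0,-1],[0,0,0,-0.6,0.39,0,-1],[0,0,0,-0.7,0.458,0,-1],[0,0,0,-0.7,0.458,0,-1]],
  ],
)

```text
clock: 1.1
tcp_pos: [0.4118, -0.2872, 0.2497]
tcp_rot: [179.9, -0.0, -158.9]
contact_force: [-0.8, 0.5, 0.2]
grip_width: 0.001
grip_force: 0.0
```

Request:
step_arm(
  motion=[
    [[0,0,0,-0.2,0.13,0,-1],[0,0,0,-0.4,0.26,0,-1],[0,0,0,-0.6,0.39,0,-1],[0,0,0,-0.7,0.458,0,-1],[0,0,0,-0.7,0.458,0,-1],[0,0,0,-0.7,0.458,0,-1]],
  ],
)

```text
clock: 1.7
tcp_pos: [0.5084, -0.154, 0.2498]
tcp_rot: [180.0, -0.1, -159.0]
contact_force: [-0.0, -0.4, -0.0]
grip_width: 0.0
grip_force: 0.0
```

Run:
```python
from h import *
w=cam('wrist');s=cam('scene')
a=cv2.resize(w['frame'],(560,420)); b=cv2.resize(s['frame'][150:290,200:350],(450,420),interpolation=cv2.INTER_CUBIC)
im=np.hstack([a,b]); cv2.imwrite('pics/w1.png',cv2.resize(im[:,:,::-1],None,fx=.79,fy=.79))
z=w['z_map'];K=w['K'];v,u=np.indices(z.shape)
x=(u-K[0,2])/K[0,0];y=(v-K[1,2])/K[1,1];r=np.hypot(x,y);t=np.where(r>0,np.tan(np.minimum(r,1.5))/np.maximum(r,1e-9),1)
P=np.stack([x*t*z,y*t*z,z],-1);R=cv2.Rodrigues(np.array(w['rvec'],float))[0]
P=(P-np.array(w['tvec']).reshape(3))@R
g=w['frame'].astype(int);m=(g[...,0]>150)&(g[...,1]>130)&(g[...,2]<90)&(z>0)&(P[...,2]>.158)&(P[...,2]<.17)&(np.hypot(P[...,0]-.509,P[...,1]+.153)<.04)
q=P[m];print(len(q),q.mean(0),q.min(0),q.max(0))
```

```text
1857 [ 0.5047305  -0.15667589  0.16584783] [ 0.48438044 -0.17124678  0.1592807 ] [ 0.52628616 -0.12855773  0.16877667]
```

View pics/w1.png

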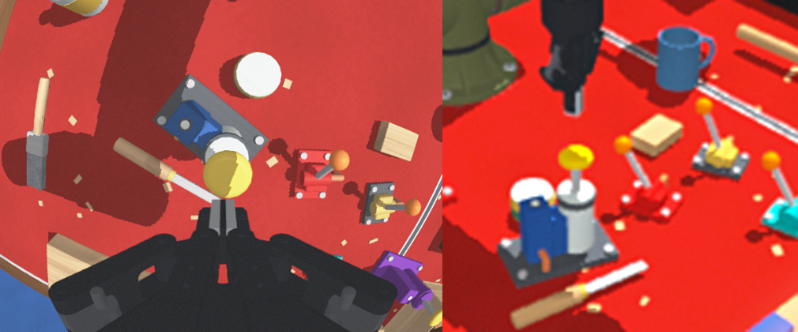

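The wrist view shows the yellow knob at (228,173) right ahead of the shut fingertips at (223,215); the scene crop shows the tips above the grey/blue pump's knob (575,157). I'm centred, so I press.

Request:
step_arm(
  motion=[
    [[0,0,0,0,0,0.2,-1],[0,0,0,0,0,0.3,-1],[0,0,0,0,0,0.35,-1],[0,0,0,0,0,0.39,-1],[0,0,0,0,0,0.4,-1],[0,0,0,0,0,0.403,-1],[0,0,0,0,0,0.403,-1]],
  ],
)

```text
clock: 2.5
tcp_pos: [0.5078, -0.1547, 0.1723]
tcp_rot: [-179.9, 0.0, -159.1]
contact_force: [-6.4, 2.2, 8.5]
grip_width: 0.0
grip_force: 4.2
```

Request:
step_arm(
  motion=[
    [[0,0,0,0,0,0.01,-1],[0,0,0,0,0,0.018,-1],[0,0,0,0,0,0.018,-1]],
  ],
)

```text
clock: 2.8
tcp_pos: [0.5081, -0.1548, 0.1701]
tcp_rot: [-179.9, 0.1, -159.1]
contact_force: [-8.9, 3.8, 12.6]
grip_width: -0.001
grip_force: 6.5
```

Request:
step_arm(
  motion=[
    [[0,0,0,0,0,0.008,-1],[0,0,0,0,0,0.008,-1],[0,0,0,0,0,-0.14,-1],[0,0,0,0,0,-0.16,-1],[0,0,0,0,0,-0.16,-1],[0,0,0,0,0,-0.16,-1],[0,0,0,0,0,-0.16,-1]],
  ],
)

```text
clock: 3.5
tcp_pos: [0.5081, -0.1536, 0.1971]
tcp_rot: [180.0, -0.1, -159.1]
contact_force: [0.2, -0.0, 0.2]
grip_width: 0.003
grip_force: 0.0
```

```bash
cat >> h.py <<'E'
def pin(name='scene'):
    s=cam(name);P=cloud(s);g=s['frame'].astype(int);ok=s['z_map']>0
    m=ok&(np.hypot(P[...,0]-.487,P[...,1]+.206)<.015)&(P[...,2]>.103)
    gr=(g[...,1]>g[...,0]+30)&(g[...,1]>g[...,2]+20)&(np.hypot(P[...,0]-.487,P[...,1]+.206)<.03)
    if m.any(): print(m.sum(),'pin top',P[m][:,2].max(),'green',gr.sum())
    k=ok&(g[...,0]>150)&(g[...,1]>130)&(g[...,2]<90)&(np.hypot(P[...,0]-.508,P[...,1]+.153)<.03)
    print('knob z',np.percentile(P[k][:,2],95));return s
E
python3 -c "
from h import *
s=pin();save(s,'pics/p1.png',(210,190,290,280),6)"
```

```text
184 pin top 0.584622668167483 green 0
knob z 0.16590536588094693
```

View pics/p1.png

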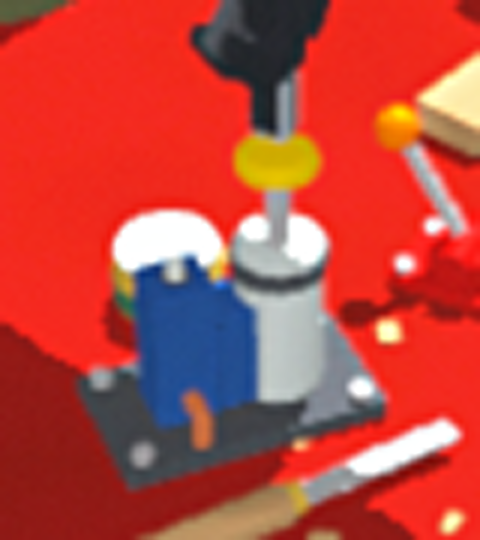

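The crop shows the pin only a little out (175,268) and the knob back up. I continue with strokes.

Request:
step_arm(
  motion=[
    [[0,0,0,0,0,0.1,-1],[0,0,0,0,0,0.15,-1],[0,0,0,0,0,0.17,-1],[0,0,0,0,0,0.17,-1],[0,0,0,0,0,0.17,-1],[0,0,0,0,0,0.17,-1],[0,0,0,0,0,0,-1],[0,0,0,0,0,0,-1],[0,0,0,0,0,0,-1],[0,0,0,0,0,0,-1],[0,0,0,0,0,0,-1]],
  ],
)

```text
clock: 4.65
tcp_pos: [0.508, -0.1534, 0.1966]
tcp_rot: [179.9, -0.1, -159.0]
contact_force: [0.4, 0.2, -0.6]
grip_width: 0.006
grip_force: 0.0
```

Request:
step_arm(
  motion=[
    [[0,0,0,0,0,0.1,-1],[0,0,0,0,0,0.15,-1],[0,0,0,0,0,0.17,-1],[0,0,0,0,0,0.17,-1],[0,0,0,0,0,0.17,-1],[0,0,0,0,0,0.17,-1],[0,0,0,0,0,0,-1],[0,0,0,0,0,0,-1],[0,0,0,0,0,0,-1],[0,0,0,0,0,0,-1],[0,0,0,0,0,0,-1]],
  ],
)

```text
clock: 5.75
tcp_pos: [0.508, -0.1534, 0.1966]
tcp_rot: [179.9, -0.1, -159.0]
contact_force: [-0.8, 0.3, -0.3]
grip_width: 0.004
grip_force: 0.0
```

```bash
python3 -c "
from h import *
s=pin();save(s,'pics/p2.png',(210,190,290,280),6)"
```

```text
189 pin top 0.5848081465241748 green 0
knob z 0.1669172605216485
```

View pics/p2.png

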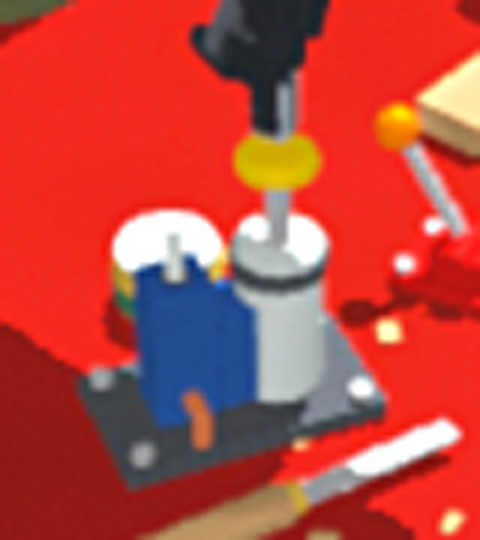

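The pin is now at about (175,245) to 280: higher, but with no green yet. I do two more strokes, since extra ones do no harm.

Request:
step_arm(
  motion=[
    [[0,0,0,0,0,0.1,-1],[0,0,0,0,0,0.15,-1],[0,0,0,0,0,0.175,-1],[0,0,0,0,0,0.175,-1],[0,0,0,0,0,0.175,-1],[0,0,0,0,0,0.175,-1],[0,0,0,0,0,0,-1],[0,0,0,0,0,0,-1],[0,0,0,0,0,0,-1],[0,0,0,0,0,0,-1],[0,0,0,0,0,0,-1]],
  ],
)

```text
clock: 6.9
tcp_pos: [0.508, -0.1534, 0.1966]
tcp_rot: [179.9, -0.1, -159.0]
contact_force: [0.1, -1.3, 0.8]
grip_width: -0.003
grip_force: 0.0
```

Request:
step_arm(
  motion=[
    [[0,0,0,0,0,0.1,-1],[0,0,0,0,0,0.15,-1],[0,0,0,0,0,0.175,-1],[0,0,0,0,0,0.175,-1],[0,0,0,0,0,0.175,-1],[0,0,0,0,0,0.175,-1],[0,0,0,0,0,0,-1],[0,0,0,0,0,0,-1],[0,0,0,0,0,0,-1],[0,0,0,0,0,0,-1],[0,0,0,0,0,0,-1]],
  ],
)

```text
clock: 8.0
tcp_pos: [0.508, -0.1534, 0.1965]
tcp_rot: [179.9, -0.1, -159.0]
contact_force: [-0.3, -0.8, 0.8]
grip_width: -0.001
grip_force: 0.0
```

```bash
python3 -c "
from h import *
s=pin();save(s,'pics/p3.png',(210,190,290,280),6)"
```

```text
196 pin top 0.5846529558336213 green 7
knob z 0.16713772512616554
```

View pics/p3.png

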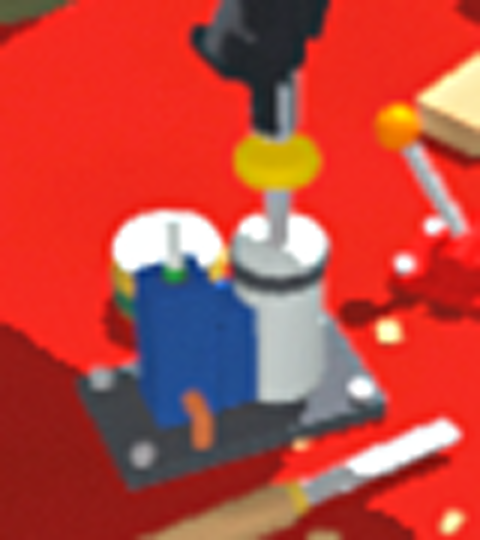

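The green ring is visible at (175,275) and the pin top is at about (175,225). One extra harmless stroke confirms it, then I lift and cross to the valve.

Request:
step_arm(
  motion=[
    [[0,0,0,0,0,0.1,-1],[0,0,0,0,0,0.15,-1],[0,0,0,0,0,0.18,-1],[0,0,0,0,0,0.18,-1],[0,0,0,0,0,0.18,-1],[0,0,0,0,0,0.18,-1],[0,0,0,0,0,0,-1],[0,0,0,0,0,0,-1],[0,0,0,0,0,-0.2,-1],[0,0,0,0,0,-0.25,-1],[0,0,0,0,0,-0.25,-1]],
  ],
)

```text
clock: 9.15
tcp_pos: [0.5092, -0.1536, 0.2498]
tcp_rot: [-179.9, 0.2, -159.0]
contact_force: [-0.1, -0.4, 0.3]
grip_width: -0.002
grip_force: 0.0
```

```bash
python3 -c "
from h import *
a=dict(np.load('/tmp/scene.npz'))['frame'].astype(int);s=pin();d=abs(s['frame'].astype(int)-a).sum(2)
print('pin change',d[222:240,233:246].max())
# target: 75 mm before the valve along valve -x, from valve centre (0.51,0.146), yaw 24
c=np.array([.5103,.1457]);ex=np.array([np.cos(np.radians(24)),np.sin(np.radians(24))])
from scipy.spatial.transform import Rotation as Ro
st=readout.sense();R=Ro.from_euler('xyz',st['tcp_rot'],degrees=True)
for o in(-.085,.0,.024,.03):
  t=np.r_[c+ex*o,.25];print(o,t,(R.inv().apply(t-st['tcp_pos'])/.2).round(3))
"
```

```text
218 pin top 0.6376734460068478 green 8
knob z 0.1668595077578343
pin change 40
-0.085 [0.43264864 0.11112739 0.25      ] [-0.118  1.371 -0.01 ]
0.0 [0.5103 0.1457 0.25  ] [-0.542  1.393 -0.01 ]
0.024 [0.53222509 0.15546168 0.25      ] [-0.662  1.4   -0.01 ]
0.03 [0.53770636 0.1579021  0.25      ] [-0.692  1.401 -0.01 ]
```

Request:
step_arm(
  motion=[
    [[0,0,0,0,0.24,0,-1],[0,0,0,-0.02,0.48,0,-1],[0,0,0,-0.05,0.69,0,-1],[0,0,0,-0.06,0.69,0,-1]],
  ],
)

```text
clock: 9.6
tcp_pos: [0.4692, -0.0166, 0.2466]
tcp_rot: [179.9, -0.1, -158.7]
contact_force: [-0.3, 0.5, 0.1]
grip_width: -0.006
grip_force: 0.0
```

Request:
step_arm(
  motion=[
    [[0,0,0,0,0.24,0,-1],[0,0,0,-0.02,0.48,0,-1],[0,0,0,-0.04,0.69,0,-1],[0,0,0,-0.06,0.69,0,-1],[0,0,0,-0.06,0.69,0,-1],[0,0,0,-0.06,0.69,0.2,-1],[0,0,0,-0.06,0.69,0.4,-1],[0,0,0,-0.06,0.69,0.4,-1]],
  ],
)

```text
clock: 10.4
tcp_pos: [0.4298, 0.1104, 0.1616]
tcp_rot: [-179.9, -0.6, -159.2]
contact_force: [-1.2, -0.7, -0.8]
grip_width: 0.001
grip_force: 0.0
```

```bash
python3 -c "
from h import *
s=cam('scene');t=cam('top')
a=cv2.resize(s['frame'][150:255,270:370],(400,420),interpolation=cv2.INTER_CUBIC);b=cv2.resize(t['frame'][165:255,200:286],(400,420),interpolation=cv2.INTER_CUBIC)
cv2.imwrite('pics/v1.png',np.hstack([a,b])[:,:,::-1])"
```

```text
(no output)
```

View pics/v1.png

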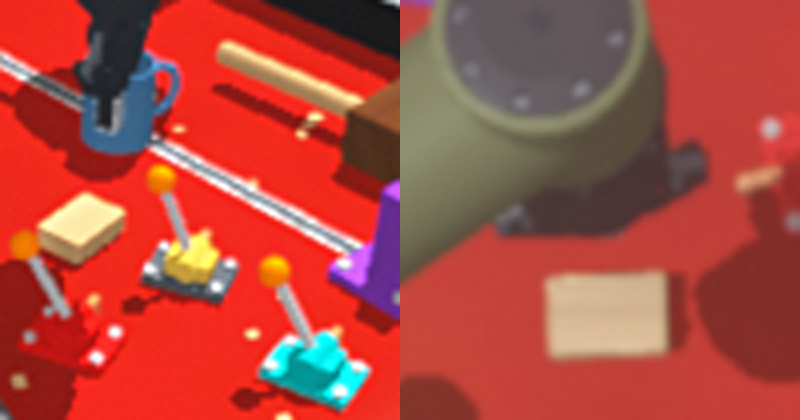

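Fingertips at (105,115) in the left crop stand behind the brass valve's ball (160,180), on the robot side. I descend and push.

Request:
step_arm(
  motion=[
    [[0,0,0,0,0,0.2,-1],[0,0,0,0,0,0.345,-1],[0,0,0,0,0,0.345,-1],[0,0,0,0,0,0.345,-1]],
  ],
)

```text
clock: 10.9
tcp_pos: [0.4336, 0.1128, 0.1019]
tcp_rot: [-180.0, 0.2, -159.1]
contact_force: [-0.5, 0.3, 0.5]
grip_width: 0.004
grip_force: 0.0
```

Request:
step_arm(
  motion=[
    [[0,0,0,-0.06,0.003,0,-1],[0,0,0,-0.12,0.006,0,-1],[0,0,0,-0.18,0.01,0,-1],[0,0,0,-0.24,0.013,0,-1],[0,0,0,-0.3,0.016,0,-1],[0,0,0,-0.36,0.019,0,-1],[0,0,0,-0.42,0.022,0,-1],[0,0,0,-0.47,0.025,0,-1],[0,0,0,-0.51,0.028,0,-1],[0,0,0,-0.54,0.03,0,-1],[0,0,0,-0.54,0.03,0,-1]],
  ],
)

```text
clock: 12.0
tcp_pos: [0.5313, 0.1573, 0.0996]
tcp_rot: [-180.0, -0.0, -159.0]
contact_force: [-1.7, 0.2, 1.4]
grip_width: -0.002
grip_force: 0.7
```

Request:
step_arm(
  motion=[
    [[0,0,0,-0.015,0.001,0,-1],[0,0,0,-0.03,0.001,0,-1],[0,0,0,-0.03,0.001,0,-1]],
  ],
)

```text
clock: 12.3
tcp_pos: [0.5324, 0.1574, 0.0993]
tcp_rot: [-179.9, -0.6, -159.0]
contact_force: [-26.0, -5.5, 12.6]
grip_width: 0.0
grip_force: 12.6
```

Contact rises to 26 N without further movement, so the lever is at its stop. I draw back, then lift.

Request:
step_arm(
  motion=[
    [[0,0,0,0.15,0,0,-1],[0,0,0,0.35,0,0,-1],[0,0,0,0.4,0,-0.2,-1],[0,0,0,0.4,0,-0.45,-1],[0,0,0,0.4,0,-0.7,-1],[0,0,0,0.4,0,-0.7,-1],[0,0,0,0.4,0,-0.7,-1]],
  ],
)

```text
clock: 13.0
tcp_pos: [0.4623, 0.1313, 0.2412]
tcp_rot: [179.9, 0.3, -159.0]
contact_force: [0.0, -0.6, -0.9]
grip_width: 0.002
grip_force: 0.0
```

```bash
python3 -c "
from h import *
s=pin();P=cloud(s);g=s['frame'].astype(int)
d=P-[.5103,.1457,.022];ex=np.array([np.cos(np.radians(24)),np.sin(np.radians(24)),0])
m=(g[...,0]>180)&(g[...,1]>70)&(g[...,1]<170)&(g[...,2]<80)&(P[...,2]>.07)&(P[...,2]<.13)&(np.hypot(d[...,0],d[...,1])<.08)
print('ball',m.sum(),np.median(P[m],0),'off',np.median(d[m]@ex))
save(s,'pics/f.png',(160,130,400,310),3.3)"
```

```text
31 pin top 0.1361444589595385 green 5
knob z 0.1671975272363148
ball 31 [0.55952246 0.15743259 0.09481911] off 0.04978715105132323
```

View pics/f.png

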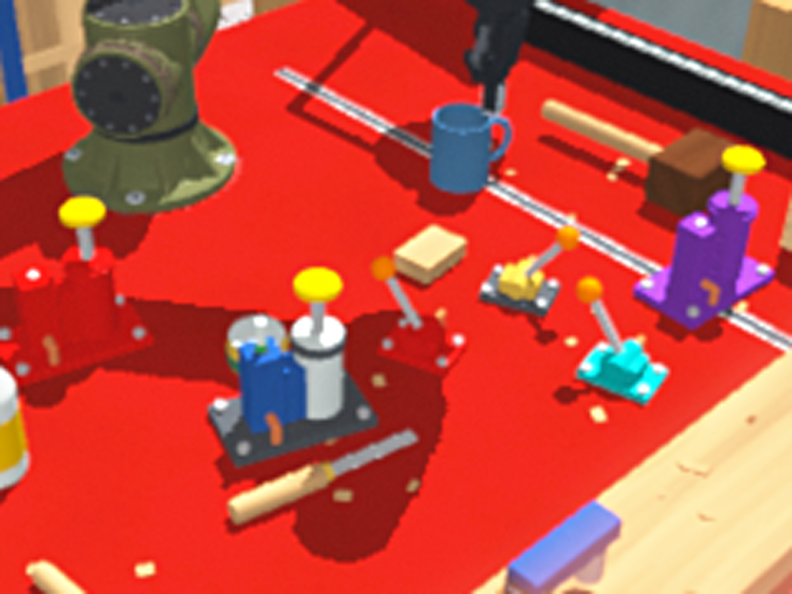

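The lever leans over to its +x (ball at (568,238), 92–95 mm high, offset about 48 mm). The pin top is at about 135 mm with green showing at (260,350), and the other items are in place. I hand the job in.

```bash
python3 -c "
from h import *
print(robot.finish_job())"
```

```text
the job is handed in; nothing more can be done
None
```

The job is handed in, with no verdict returned: the pump's pin is fully out and shows its green ring, the orange-tipped valve lever is hard against its other stop, and the arm is drawn back with nothing visibly disturbed.

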